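# Draw the long mailing tube out from under the taped flap

## Robot

A 6-joint arm with a two-finger parallel gripper is mounted at the origin on the work surface. World frame = base frame: x ahead of the robot, y to its left, z up, the work surface at z = 0. Lengths are in mm, angles in rad, forces in N, time in s.
With the tool pointing down it reaches from about 275 to 750 mm from the base axis. Payload 10.2 kg.
Tool frame: the origin (TCP) lies midway between the tips of the shut fingers; the grasp point (between the pads) lies 19 mm behind it; z points along the fingers, y is the direction in which the jaws open and shut (so a half turn about z gives the same grasp; the last joint's range is limited). The gripper opens to 85 mm and grips with 20 to 120 N. Pads are 22 mm wide; open, the fingers measure 114 mm over their backs; the gripper's body (76 mm by 85 mm) begins 54 mm behind the grasp point. The pads swing forward as they close: fully open they stand 13 mm farther back than shut.
Start: joints at [1.102, 0.313, 1.498, -0, 1.331, -0.223], TCP at [127.762, 509.223, 231.294] pointing down, gripper open.
Joint ranges: [-2.94, 2.94], [-0.97, 2.17], [0.19, 2.56], [-1.23, 4.37], [0.02, 3.11], [-2.88, 2.88]. Speed limits (rad/s): [2.39, 2.39, 3.01, 3.14, 3.14, 3.14].

## Interface

Orientations are given as a unit quaternion [w, x, y, z].
In Python, from rig import sense, optics, ctrl gives the robot as it stands.
- The arm moves only by the tool play_rows, never from a script. Its argument "plan" is a list of rows, each a list of 7 numbers: the shift along the world's x, y, z in mm, then the turn, a rotation vector about the world's x, y, z in rad, then the opening, from -1 (shut) to 1 (fully open), so that 0 is half open. A call has 1 to 5 rows; each row shifts and turns the pose as measured when the row begins; what a row does not reach is not made up. A row lasts 1/12 s, in which the tool goes at most 41.7 mm and 7.16 degrees, less where a joint would pass 70% of its speed; a pose out of reach is approached as far as the arm can. A call is refused whole if a number of a shift passes 41.7 or a number of a turn 0.125, either way. A call with a gripper value outside its range is refused whole. The fingers move at their own pace and stop on an object; "grip_force" is the grip in N (left out, the last holds). Time passes only in rows, so rows that do not move let the fingers close. It gives the time, the measured TCP pose, the force and the opening at its end, in the units of the state.
- sense(): the state, without advancing time (a new reading comes with each control period).
- optics.capture(name): name is "scene" or "top"; returns a dict with "img" (420x560x3 uint8, blue, green, red), "fx", "fy", "cx", "cy" (pixels), "world_to_cam" (4x4, takes a point from world to camera coordinates). Camera axes: x right, y up, looking along -z (the intrinsics and any distortion apply to the point x, -y, -z); pixel columns grow to the right and rows downward; lengths in mm; the calibration is good to about 2 mm. A picture is of the moment at which its call begins. There is no depth.
- ctrl.finish_job(): hands the job in, once; it reports no verdict.
The state is a dict: "time_s": time; "joints": joint angles; "dq": joint speeds; "tau": joint torques, N m; "eef_pos": TCP position; "ee_rot": TCP orientation; "force": force on the tool from outside, world axes, zero at the start; "wrist_torque": the same for the moment, N m; "grip_width": opening from 0.0 (shut) to 1.0 (fully open).
Only numpy, scipy, OpenCV 4.12 (cv2) and the standard library are available. Lean on these libraries where they do the work, as an engineer would, in place of code of your own. Each camera call takes 0.05 s, during which the arm holds its last target. There are 200 camera calls.

## Task

Unload the two mailing tubes from the half-open carton: first stand the short yellow-capped tube, which is in the way, end-down in the empty cell of the tube rack with the yellow sort card and let go of it; then tilt the long blue-capped tube up so that it comes out diagonally through the opening past the taped flap, and hold it up with all of it at least 5 cm above the carton's top, ready to hand over. Do not bend the taped flap or drag the carton, leave the other tubes and the things on the counter where they are, and finish still holding the long tube.

Things in the scene. Friction and masses are not known exactly. Their poses are not given: they have to be found in the camera images.
- carton: Loose, heavy (about 4 kg) brown shipping carton, 340 mm long along its y, 230 mm wide along its x, 165 mm high, walls 5 mm. Origin: centre of its underside, z up. Packed books fill it to a level 60 mm above its underside; the tubes rest on them. The +y end flap is folded in and taped shut (see flap_edge); the other three flaps hang open outside, below the rim.
- flap_edge (a point): Middle of the free edge of the taped flap, on its upper face, level with the rim; axes as the carton's. The flap is a level board 5 mm thick (100 mm free above the books), over the whole inner width and 110 mm of the length from the +y end wall. The opening left runs from this edge to the -y end wall: 220 mm along y and 220 mm along x.
- taped_flap (a joint): Angle of the taped flap about its crease along the top of the +y end wall: 0 level as taped, positive when its free edge is bent up. Springy, about 3 N m/rad: 3 N at its edge bends it 0.1 rad (11 mm).
- short_mid (a point): Centre of the short mailing tube: brown cardboard with yellow end caps, a rigid cylinder 36 mm in diameter, 160 mm long along its z, about 0.1 kg. It starts standing upright on the books in the opening, beside the long tube on its +x side (carton axes).
- long_mid (a point): Centre of the long mailing tube: white cardboard with blue end caps, a rigid cylinder 42 mm in diameter and 312 mm long along its y, about 0.2 kg. It starts lying on the books along the carton's length, its +y end under the taped flap and its -y end in the opening; a few mm free at either end.
- long_open_end (a point): Centre of the end face of the long tube at its -y end (the one that starts in the opening), 156 mm from its centre.
- long_flap_end (a point): Centre of the end face of the long tube at its +y end (the one that starts under the flap), 156 mm from its centre.
- cell_mouth (a point): Centre of the mouth of the free rack cell, level with the rim, between the two halves of the yellow sort card. The rack is a fixed grey steel box 120 mm high: three square cells 50 mm wide in a row along this point's x, 56 mm apart; cell floor 112 mm below the mouth. Tubes stand in the other two cells; the free cell can be any of the three.
- tube_red: Bystander: brown tube with red caps, 36 mm in diameter, 150 mm long, standing in a rack cell. Origin: centre of its lower end.
- tube_green: Bystander: white tube with green caps, 36 mm in diameter, 140 mm long, standing in a rack cell. Origin: centre of its lower end.
- scanner: Bystander: hand-held scanner lying on the counter right of the robot, about 200 x 70 x 36 mm.
- tape_dispenser: Bystander: black desk tape dispenser, 170 x 62 x 96 mm, at the back left.
- parcel_flat: Bystander: taped parcel, 160 x 110 x 45 mm, left of the robot.
- parcel_small: Bystander: taped parcel, 130 x 100 x 70 mm, lying on the parcel scale at the right.
- marker: Bystander: black marker pen with a red cap lying at the right, 130 mm long.
Mind the look-alikes: they are no part of the job. What is shaped like the part that bears short_mid but black or purple is not meant.

How it is judged (in metres and radians):
On the way, in this order (a step that is already met when the one before it is completed fails the run):
1. the short tube stands in the yellow-carded rack cell, let go (horizontal distance between short_mid and cell_mouth below 0.02 m and z of short_mid in the frame of cell_mouth below -0.02 m and angle between short_mid's own z axis and vertical below 0.2 rad and contact force between the fingers and short below 0.2 N), for 0.3 s.
2. the long tube slants through the opening: one end up out of the carton, the other still under the taped flap (z of long_open_end in the frame of carton above 0.19 m and z of long_flap_end in the frame of carton below 0.155 m and y of long_flap_end in the frame of flap_edge above 0 m), for 0.1 s.
At the end, for the whole second after the job is handed in: Short tube upright (0.2 rad) in the carded cell, within 20 mm of its axis, centre over 20 mm below the rim, let go. Long tube still, gripped (over 1 N), both end centres over 205 mm above the counter (carton 165 mm), not touching the carton, which stands level (all of step 1 and height (world z) of each of long_open_end, long_flap_end above 0.205 m and contact force between the fingers and long above 1 N and contact force between long and carton below 0.1 N and linear speed of long below 0.05 m/s and angle between carton's own z axis and vertical below 0.05 rad); the arm keeps its last pose, push and grip.
It fails at once if the carton is dragged or lifted by more than 30 mm, or tipped (distance of carton from where it was at the start of the episode above 0.03 m or angle between carton's own z axis and vertical above 0.15 rad).
It fails at once if the taped flap is bent up or pushed in by more than 0.15 rad (16 mm at its edge) (value of joint taped_flap above 0.15 rad or value of joint taped_flap below -0.15 rad).
It fails at once if a tube already in the rack is pulled or knocked out (distance of any of tube_red, tube_green from where it was at the start of the episode above 0.03 m).
It fails at once if something else on the counter is shifted by more than 30 mm (distance of any of scanner, tape_dispenser, parcel_flat, parcel_small, marker from where it was at the start of the episode above 0.03 m).
It also fails if it takes over 58 s, if anything falls off the work surface, if the arm or the gripper's body presses on something with over 40 N, if the wrist force passes 120 N, or if a joint passes its speed limit or range.

## Working session

There is one attempt and no reset: what is moved stays moved. The work goes in short steps, Python scripts to look and compute and a tool call to move; the robot and the scene stay as the last step left them, time stands still between calls to the robot, and variables do not carry over. Pictures are saved under pics/ and viewed, about 8 in all and at most 12, crops included, and the job is handed in when it is done.

Besides the shell and the picture viewer there is one more tool, called after "Request:" as name([rows], argument=value, ...), one row to a line, values as JSON. play_rows: Moves the arm, as the interface text tells. Its arguments: {"type":"object","properties":{"plan":{"type":"array"},"grip_force":{"type":"number"}},"required":["plan"]}

```bash
mkdir -p pics; cat > h.py <<'E'
import numpy as np, cv2
from rig import sense, optics, ctrl
def cap(n,f=None):
    c=optics.capture(n)
    if f: cv2.imwrite('pics/'+f,c['img'])
    return c
def proj(c,P):
    P=np.atleast_2d(P); q=(c['world_to_cam']@np.c_[P,np.ones(len(P))].T).T
    return np.c_[c['cx']+c['fx']*q[:,0]/-q[:,2], c['cy']+c['fy']*-q[:,1]/-q[:,2]]
def ray(c,u,v):
    W=np.linalg.inv(c['world_to_cam']); d=np.array([(u-c['cx'])/c['fx'],-(v-c['cy'])/c['fy'],-1])
    return W[:3,3], W[:3,:3]@d
def onz(c,u,v,z):
    o,d=ray(c,u,v); return o+d*(z-o[2])/d[2]
def blobs(c,lo,hi,amin=30):
    hsv=cv2.cvtColor(c['img'],cv2.COLOR_BGR2HSV); m=cv2.inRange(hsv,np.array(lo),np.array(hi))
    n,l,s,ce=cv2.connectedComponentsWithStats(m)
    return [(s[i].tolist(),ce[i].round(1).tolist()) for i in range(1,n) if s[i][4]>=amin]
E
python3 - <<'E'
from h import *
for n in('top','scene'):
    c=cap(n,n+'1.png'); print(n,{k:c[k] for k in('fx','cx','cy')},np.linalg.inv(c['world_to_cam'])[:3].round(2).tolist(),[k for k in c])
    print('yel',blobs(c,(22,120,120),(35,255,255))); print('blu',blobs(c,(100,120,60),(125,255,255)))
print(sense())
E
```

```text
top {'fx': 462.428742301501, 'cx': 274.55822053496047, 'cy': 204.48982306241632} [[0.03, 0.99, -0.13, 389.52], [-1.0, 0.03, -0.0, -56.84], [0.0, 0.13, 0.99, 1427.04]] ['img', 'fx', 'fy', 'cx', 'cy', 'world_to_cam']
yel [([333, 187, 15, 15, 171], [340.0, 193.6]), ([167, 207, 6, 15, 64], [169.6, 213.6]), ([148, 210, 5, 15, 54], [149.8, 216.9])]
blu [([351, 148, 40, 4, 103], [369.6, 149.3]), ([337, 223, 5, 14, 42], [339.4, 229.4])]
scene {'fx': 378.9664384224122, 'cx': 276.27965368171675, 'cy': 209.57559146162032} [[0.87, -0.35, 0.34, 980.28], [0.49, 0.65, -0.58, -764.5], [-0.02, 0.67, 0.74, 1020.62]] ['img', 'fx', 'fy', 'cx', 'cy', 'world_to_cam']
yel [([302, 152, 11, 13, 111], [306.6, 157.7]), ([245, 224, 13, 12, 121], [250.9, 229.3])]
blu []
{'time_s': 0.1, 'joints': array([ 1.10164233e+00,  3.13403682e-01,  1.49833620e+00, -4.09119810e-05,
        1.33100927e+00, -2.23431079e-01]), 'dq': array([ 1.32499857e-03, -1.54573673e-03,  1.41146424e-04,  5.52420414e-05,
        5.43272015e-04,  5.41781144e-04]), 'tau': array([ 2.84124013e-03, -4.12895644e+01, -2.60138333e+01, -2.32222374e-04,
        3.09732692e-03,  1.00333565e-05]), 'eef_pos': array([127.64377774, 509.01492869, 230.79675217]), 'ee_rot': array([-1.77576171e-04,  1.22547741e-01,  9.92462451e-01, -5.50664945e-04]), 'force': array([-0.7756587 , -0.46237007, -0.14128298]), 'wrist_torque': array([0.02798426, 0.00344544, 0.01380483]), 'grip_width': 1.0017928614592486}
```

View pics/top1.png

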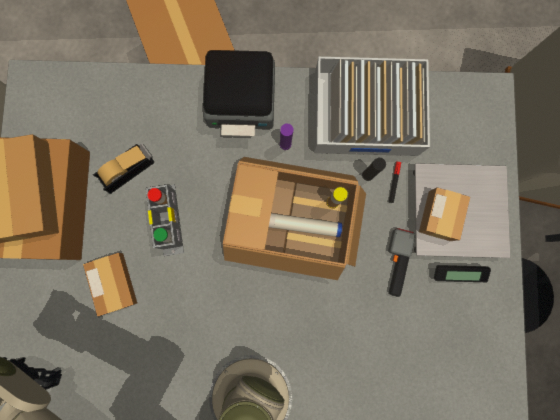

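View pics/scene1.png

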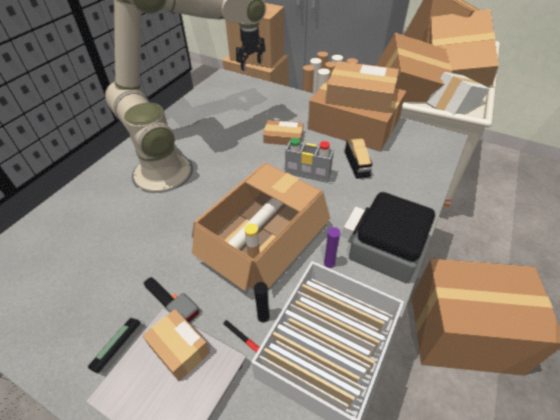

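```bash
python3 - <<'E'
from h import *
c=cap('top'); s=cap('scene')
im=c['img'][145:290,140:375]; cv2.imwrite('pics/crop.png',cv2.resize(im,None,fx=3.4,fy=3.4,interpolation=cv2.INTER_CUBIC))
for n,p,z in [('short',(340,193.6),220),('cardA',(169.6,213.6),120),('cardB',(149.8,216.9),120),('red',(155,194.5),158),('green',(160,234),148),('longend',(339.4,229.4),81)]:
    P=onz(c,*p,z);print(n,P.round(1),proj(s,P).round(1))
print(sense()['eef_pos'])
E
```

```text
short [ 581.7 -228.   220. ] [[250.8 227.5]]
cardA [527.  241.5 120. ] [[307.  153.3]]
cardB [516.1 297.2 120. ] [[310.9 144.1]]
red [575.1 276.3 158. ] [[323.6 143.7]]
green [466.7 258.5 148. ] [[294.8 140. ]]
longend [ 498.2 -246.9   81. ] [[227.5 250.7]]
[127.68380635 509.09396144 230.96361954]
```

View pics/crop.png

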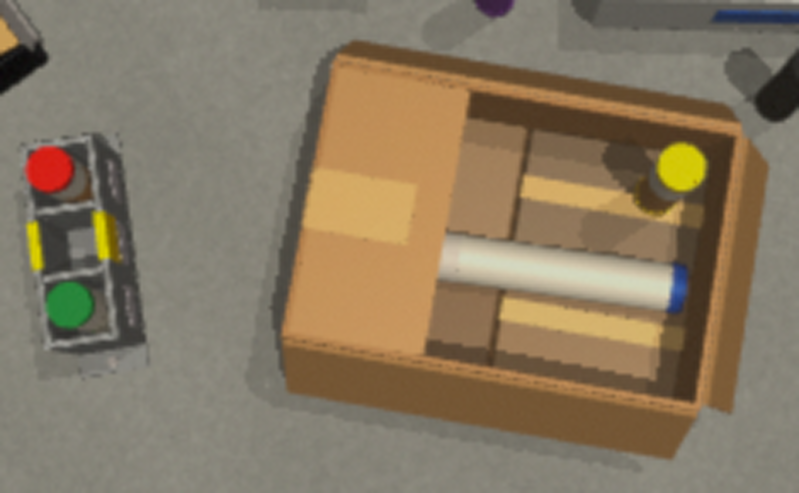

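```bash
python3 - <<'E'
from h import *
c=cap('top')
cr=lambda x,y:(140+(x+.5)/3.4-.5,145+(y+.5)/3.4-.5)
f=lambda x,y,z:onz(c,*cr(x,y),z)[:2]
R=np.array([f(*p,120) for p in((22,145),(93,135),(117,338),(47,347))]);print('rack',R.round(0).tolist(),R.mean(0))
d=R[0]+R[1]-R[2]-R[3];print('row deg',np.degrees(np.arctan2(d[1],d[0])))
K=np.array([f(*p,165) for p in((335,58),(738,130),(696,406),(286,340))]);print('carton',K.round(0).tolist(),K.mean(0))
d=K[0]+K[3]-K[1]-K[2];print('carton +y deg',np.degrees(np.arctan2(d[1],d[0])), [np.linalg.norm(K[i]-K[i-1]) for i in range(4)])
a=f(445,257,90);b=f(672,289,90);e=f(680,289,81);print('long',a,b,e,np.degrees(np.arctan2(*(a-b)[::-1])))
print('short',f(682,167,220))
print('cam',c['world_to_cam'][:3,3])
E
```

```text
rack [[601.0, 313.0], [611.0, 254.0], [441.0, 224.0], [432.0, 282.0]] [521.26163428 268.10581369]
row deg 10.200871861308663
carton [[673.0, 49.0], [622.0, -282.0], [398.0, -249.0], [441.0, 79.0]] [ 533.40874064 -100.80400853]
carton +y deg 81.84071668355456 [np.float64(233.3455193717385), np.float64(334.3561242137109), np.float64(226.4150368168766), np.float64(331.3613686900259)]
long [518.71755221 -45.42069563] [ 496.58338738 -239.49907369] [ 497.48924727 -247.59021574] 83.49366810542418
short [ 581.32175971 -228.64461487]
cam [  -71.23666944  -570.3193597  -1364.20246798]
```

Request:
play_rows([
  [20,-35,10,0,0,0,1],
  [20,-35,10,0,0,0,1],
  [20,-35,10,0,0,0,1],
  [20,-35,10,0,0,0,1],
  [20,-35,10,0,0,0,1],
])

```text
time_s: 0.67
eef_pos: [224.8, 332.6, 277.8]
ee_rot: [-0.002, 0.117, 0.993, -0.003]
force: [1.9, 0.8, 1.0]
grip_width: 0.999
```

Request:
play_rows([
  [24,-33,2,0,0,0.04,1],
  [24,-33,2,0,0,0.04,1],
  [24,-33,2,0,0,0.04,1],
  [24,-33,2,0,0,0.04,1],
  [24,-33,2,0,0,0.04,1],
])

```text
time_s: 1.08
eef_pos: [344.7, 162.2, 290.7]
ee_rot: [0.001, 0.012, 1.0, -0.002]
force: [1.0, 1.6, 0.4]
grip_width: 1.007
```

Request:
play_rows([
  [22,-33,1,0,0,0.04,1],
  [22,-33,1,0,0,0.04,1],
  [22,-33,1,0,0,0.04,1],
  [22,-33,1,0,0,0.04,1],
  [22,-33,1,0,0,0.04,1],
])

```text
time_s: 1.5
eef_pos: [457.8, -12.8, 296.9]
ee_rot: [0.003, -0.092, 0.996, -0.001]
force: [0.3, 1.4, 0.4]
grip_width: 0.999
```

Request:
play_rows([
  [20,-33,1,0,0,0,1],
  [20,-33,1,0,0,0,1],
  [20,-33,0,0,0,0,1],
  [20,-33,0,0,0,0,1],
  [20,-33,0,0,0,0,1],
])

```text
time_s: 1.92
eef_pos: [561.1, -188.1, 298.5]
ee_rot: [0.003, -0.092, 0.996, -0.001]
force: [-0.4, 1.0, 0.3]
grip_width: 1.004
```

Request:
play_rows([
  [12,-25,0,0,0,0,1],
  [6,-12,-20,0,0,0,1],
  [0,0,-20,0,0,0,1],
  [0,0,0,0,0,0,1],
])

```text
time_s: 2.25
eef_pos: [581.3, -234.9, 253.8]
ee_rot: [0.002, -0.088, 0.996, -0.001]
force: [-0.0, 0.3, -0.1]
grip_width: 1.003
```

```bash
python3 - <<'E'
from h import *
s=sense();print(s['eef_pos'],s['joints'],s['ee_rot'])
for n in('top','scene'):
    c=cap(n);print(blobs(c,(22,120,120),(35,255,255)),proj(c,[[581.5,-228.3,220],[*s['eef_pos'][:2],220]]))
    cv2.imwrite('pics/g_%s.png'%n,c['img'])
a=cv2.imread('pics/g_top.png')[130:290,220:400];b=cv2.imread('pics/g_scene.png')[140:300,170:350]
cv2.imwrite('pics/g1.png',cv2.resize(np.hstack([a,b]),None,fx=2.2,fy=2.2))
E
```

```text
[ 581.26367739 -234.8753077   253.81847656] [-5.70879402e-01  5.29754620e-01  1.12176249e+00  6.62509999e-04
  1.48551669e+00 -2.31858511e+00] [ 0.00200388 -0.0883118   0.99609022 -0.00113543]
[([335, 195, 11, 7, 43], [340.9, 197.8]), ([167, 207, 6, 15, 64], [169.6, 213.6]), ([148, 210, 5, 15, 54], [149.8, 216.9])] [[340.10543828 193.69453133]
 [342.59308701 193.84984636]]
[([302, 152, 11, 12, 109], [306.6, 157.7]), ([246, 225, 12, 11, 105], [250.9, 229.6])] [[250.67074393 227.58197046]
 [249.32650606 229.18452295]]
```

View pics/g1.png

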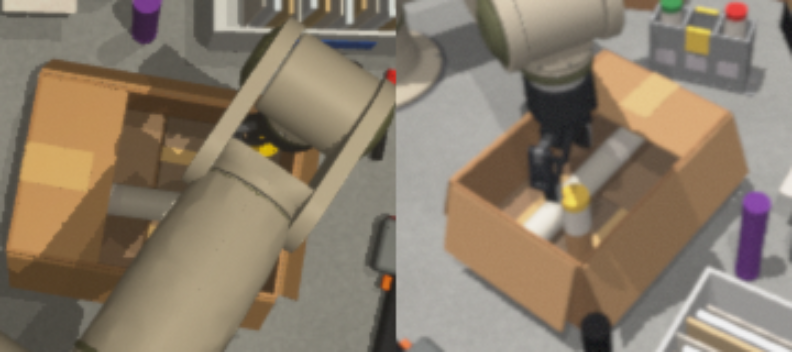

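Request:
play_rows([
  [0,6.5,-15,0,0,0,1],
  [0,0,-20,0,0,0,1],
  [0,0,-20,0,0,0,1],
  [0,0,-17,0,0,0,1],
  [0,0,0,0,0,0,1],
])

```text
time_s: 2.77
eef_pos: [583.9, -225.7, 194.0]
ee_rot: [0.01, -0.091, 0.996, -0.007]
force: [-0.9, 0.6, -0.7]
grip_width: 0.999
```

Request:
play_rows([
  [0,0,0,0,0,0,-0.3],
  [0,0,0,0,0,0,-0.5],
  [0,0,0,0,0,0,-1],
  [0,0,0,0,0,0,-1],
  [0,0,0,0,0,0,-1],
], grip_force=30)

```text
time_s: 3.18
eef_pos: [586.0, -225.3, 202.2]
ee_rot: [0.014, -0.092, 0.996, -0.01]
force: [0.3, 0.6, -1.3]
grip_width: 0.407
```

Request:
play_rows([
  [0,0,0,0,0,0,-1],
  [0,0,0,0,0,0,-1],
  [0,0,0,0,0,0,-1],
  [0,0,0,0,0,0,-1],
])

```text
time_s: 3.52
eef_pos: [586.0, -225.5, 203.1]
ee_rot: [0.015, -0.091, 0.996, -0.01]
force: [0.1, -0.3, -1.1]
grip_width: 0.406
```

Request:
play_rows([
  [0,0,0,0,0,0,0.3],
  [0,0,0,0,0,0,0.3],
  [0,0,0,0,0,0,0.5],
])

```text
time_s: 3.77
eef_pos: [586.1, -225.6, 203.2]
ee_rot: [0.015, -0.091, 0.996, -0.01]
force: [0.7, -0.3, -0.4]
grip_width: 0.749
```

Request:
play_rows([
  [-2,-1,-10,0,0,0,0.5],
  [-2,-1,-10,0,0,0,0.5],
  [0,0,-5,0,0,0,0.5],
  [0,0,0,0,0,0,0.5],
])

```text
time_s: 4.1
eef_pos: [581.3, -227.7, 175.2]
ee_rot: [0.015, -0.091, 0.996, -0.01]
force: [-0.6, 0.1, -0.7]
grip_width: 0.751
```

```bash
python3 - <<'E'
from h import *
s=sense();print(s)
c=cap('scene');print(blobs(c,(22,120,120),(35,255,255)))
cv2.imwrite('pics/g2.png',cv2.resize(c['img'][100:300,150:370],None,fx=3,fy=3))
E
```

```text
{'time_s': 4.1, 'joints': array([-5.61199383e-01,  5.55920706e-01,  1.28528831e+00,  1.30065389e-03,
        1.26472480e+00, -2.31549705e+00]), 'dq': array([-0.00399892, -0.00011706,  0.01106917, -0.00254017, -0.0033728 ,
       -0.00348248]), 'tau': array([-2.34371843e-02, -5.24509621e+01, -2.60157502e+01, -1.40621967e-03,
       -2.64319098e-01, -7.47235492e-03]), 'eef_pos': array([ 581.34289942, -227.70052613,  175.20409851]), 'ee_rot': array([ 0.01453986, -0.09142332,  0.99565232, -0.01033613]), 'force': array([-0.57486345,  0.13034385, -0.69469915]), 'wrist_torque': array([0.01822569, 0.01997479, 0.01530462]), 'grip_width': 0.7510890493947242}
[([302, 152, 11, 13, 112], [306.5, 157.7]), ([251, 225, 7, 11, 39], [253.9, 230.2])]
```

View pics/g2.png

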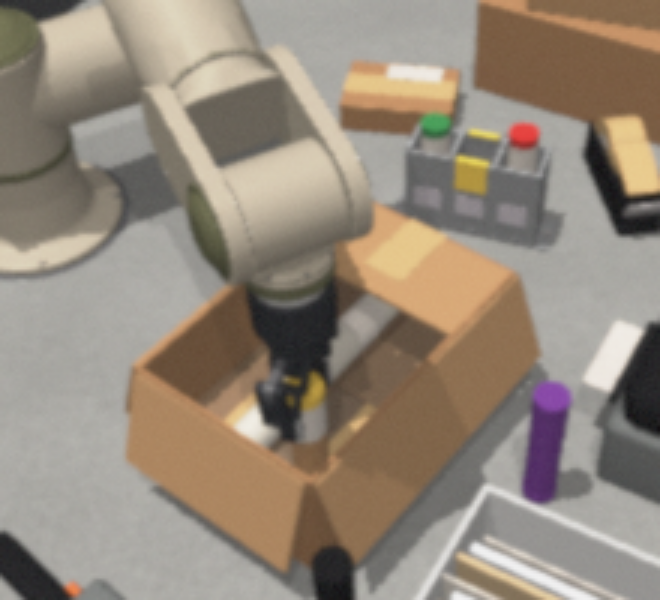

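Request:
play_rows([
  [0,0,2,0.018,0.03,0,0.5],
  [0,0,0,0,0,0,0.5],
  [0,0,0,0,0,0,0],
])

```text
time_s: 4.4
eef_pos: [581.4, -227.8, 177.5]
ee_rot: [0.0, -0.091, 0.996, 0.0]
force: [-0.4, 0.9, 0.1]
grip_width: 0.627
```

Request:
play_rows([
  [0,0,0,0,0,0,-0.5],
  [0,0,0,0,0,0,-1],
  [0,0,0,0,0,0,-1],
  [0,0,0,0,0,0,-1],
  [0,0,0,0,0,0,-1],
], grip_force=30)

```text
time_s: 4.82
eef_pos: [581.5, -227.7, 177.7]
ee_rot: [0.001, -0.092, 0.996, -0.001]
force: [0.1, 0.1, -1.4]
grip_width: 0.414
```

Request:
play_rows([
  [0,0,10,0,0,0,-1],
  [0,0,15,0,0,0,-1],
  [0,0,15,0,0,0,-1],
])

```text
time_s: 5.07
eef_pos: [580.1, -226.8, 216.6]
ee_rot: [-0.001, -0.092, 0.996, 0.001]
force: [-0.4, -2.0, -1.2]
grip_width: 0.412
```

Request:
play_rows([
  [0,0,30,0,0,0,-1],
  [0,0,30,0,0,0,-1],
  [0,0,30,0,0,0,-1],
  [0,10,20,0,0,0,-1],
  [-2,20,5,0,0,0,-1],
])

```text
time_s: 5.48
eef_pos: [576.4, -197.9, 341.1]
ee_rot: [-0.001, -0.09, 0.996, 0.001]
force: [0.2, 1.0, -1.0]
grip_width: 0.414
```

Request:
play_rows([
  [-4,32,0,0,0,0,-1],
  [-4,35,0,0,0,0,-1],
  [-4,35,0,0,0,0,-1],
  [-4,35,0,0,0,0,-1],
  [-4,35,0,0,0,0,-1],
])

```text
time_s: 5.9
eef_pos: [554.5, -22.7, 347.5]
ee_rot: [0.003, -0.086, 0.996, -0.002]
force: [0.7, 0.2, 0.0]
grip_width: 0.42
```

Request:
play_rows([
  [-4,35,0,0,0,0,-1],
  [-4,35,0,0,0,0,-1],
  [-4,35,0,0,0,0,-1],
  [-4,35,0,0,0,0,-1],
  [-4,35,0,0,0,0,-1],
])

```text
time_s: 6.32
eef_pos: [530.8, 161.0, 352.4]
ee_rot: [0.005, -0.086, 0.996, -0.002]
force: [-0.8, 0.7, -0.9]
grip_width: 0.416
```

Request:
play_rows([
  [-3,34,-5,0.003,0.01,0,-1],
  [-3,34,-5,0,0,0,-1],
  [-1,20,0,0,0,0,-1],
  [-1,5,0,0,0,0,-1],
  [0,0,0,0,0,0,-1],
])

```text
time_s: 6.73
eef_pos: [518.6, 264.8, 346.1]
ee_rot: [0.002, -0.09, 0.996, 0.001]
force: [-0.2, 0.3, -0.8]
grip_width: 0.415
```

Request:
play_rows([
  [0,0,0,0,0,0,-1],
  [0,0,0,0,0,0,-1],
])

```text
time_s: 6.9
eef_pos: [518.7, 263.6, 346.9]
ee_rot: [0.003, -0.09, 0.996, 0.001]
force: [0.2, -0.1, -2.1]
grip_width: 0.418
```

Request:
play_rows([
  [2.5,4.5,-10,0,0,0,-1],
  [0,0,-20,0,0,0,-1],
  [0,0,-20,0,0,0,-1],
  [0,0,0,0,0,0,-1],
  [0,0,0,0,0,0,-1],
])

```text
time_s: 7.32
eef_pos: [523.2, 263.7, 295.0]
ee_rot: [0.004, -0.086, 0.996, 0.001]
force: [0.1, -0.6, -0.5]
grip_width: 0.415
```

```bash
python3 - <<'E'
from h import *
s=sense();p=s['eef_pos'];print(p,s['ee_rot'])
a=cap('top');c=cap('scene')
for k in (a,c): print(proj(k,[[521.3,268.1,120],[p[0],p[1],p[2]-118],[p[0],p[1],p[2]+42]]).round(1).tolist(),blobs(k,(22,120,120),(35,255,255)))
cv2.imwrite('pics/g3.png',cv2.resize(np.hstack([a['img'][150:270,100:220],c['img'][70:190,240:360]]),None,fx=3.3,fy=3.3,interpolation=cv2.INTER_CUBIC))
E
```

```text
[523.21717872 263.67021735 295.03027505] [ 3.80155492e-03 -8.62110343e-02  9.96269217e-01  9.23440250e-04]
[[160.1, 215.3], [156.7, 212.4], [139.9, 204.8]] [([167, 207, 6, 15, 64], [169.6, 213.7])]
[[308.8, 148.8], [309.4, 137.2], [311.6, 98.0]] [([302, 152, 11, 13, 113], [306.5, 157.7])]
```

View pics/g3.png

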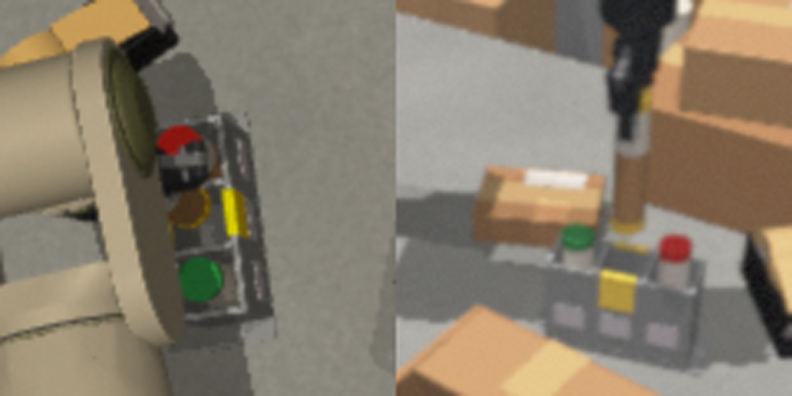

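Request:
play_rows([
  [-1,6,0,0,0.007,0,-1],
  [0,0,0,0,0,0,-1],
  [0,0,-15,0,0,0,-1],
  [0,0,-15,0,0,0,-1],
  [0,0,0,0,0,0,-1],
])

```text
time_s: 7.83
eef_pos: [523.8, 271.1, 269.4]
ee_rot: [0.004, -0.086, 0.996, 0.002]
force: [0.6, 1.4, -0.6]
grip_width: 0.412
```

Request:
play_rows([
  [0,0,0,0,0,0,-1],
])

```text
time_s: 7.92
eef_pos: [523.9, 271.3, 270.2]
ee_rot: [0.005, -0.086, 0.996, 0.002]
force: [-0.8, 0.6, -0.5]
grip_width: 0.417
```

Request:
play_rows([
  [-1.5,-1.7,-15,0,0.008,0,-1],
  [0,0,-15,0,0,0,-1],
  [0,0,-10,0,0,0,-1],
  [0,0,-10,0,0,0,-1],
  [0,0,-10,0,0,0,-1],
])

```text
time_s: 8.33
eef_pos: [524.7, 270.7, 215.1]
ee_rot: [0.007, -0.087, 0.996, 0.004]
force: [0.5, -0.2, -0.9]
grip_width: 0.411
```

Request:
play_rows([
  [0,0,0,0,0,0,-1],
])

```text
time_s: 8.42
eef_pos: [524.2, 270.5, 213.3]
ee_rot: [0.005, -0.087, 0.996, 0.004]
force: [-0.4, 0.4, -1.6]
grip_width: 0.413
```

Request:
play_rows([
  [-2,-1.5,-15,0.005,0.01,0,-1],
  [-0.5,0,-15,0,0,0,-1],
  [-0.5,0,-15,0,0,0,-1],
  [0,0,-10,0,0,0,-1],
  [0,0,-8,0,0,0,-1],
])

```text
time_s: 8.83
eef_pos: [523.2, 269.7, 152.1]
ee_rot: [0.004, -0.087, 0.996, 0.007]
force: [-0.4, -0.8, -0.8]
grip_width: 0.411
```

Request:
play_rows([
  [0,0,0,0,0,0,-1],
])

```text
time_s: 8.92
eef_pos: [522.7, 269.6, 150.8]
ee_rot: [0.003, -0.087, 0.996, 0.007]
force: [0.2, 1.0, -1.5]
grip_width: 0.414
```

Request:
play_rows([
  [-1,-1,-10,-0.01,0.005,0,-1],
  [0,0,-7,0,0,0,-1],
  [0,0,-3,0,0,0,-1],
  [0,0,0,0,0,0,-1],
])

```text
time_s: 9.25
eef_pos: [522.6, 268.8, 130.6]
ee_rot: [0.001, -0.087, 0.996, 0.002]
force: [0.4, -0.2, -2.1]
grip_width: 0.415
```

Request:
play_rows([
  [0,0,0,0,0,0,-0.1],
  [0,0,0,0,0,0,0.3],
  [0,0,0,0,0,0,0.6],
  [0,0,0,0,0,0,0.6],
])

```text
time_s: 9.58
eef_pos: [523.4, 269.1, 132.0]
ee_rot: [0.003, -0.087, 0.996, 0.002]
force: [0.4, -0.1, 0.8]
grip_width: 0.8
```

Request:
play_rows([
  [0,0,10,0,0,0,0.8],
  [0,0,20,0,0,0,1],
  [0,0,30,0,0,0,1],
  [0,0,30,0,0,0,1],
  [0,0,20,0,0,0,1],
])

```text
time_s: 10.0
eef_pos: [521.0, 268.3, 245.5]
ee_rot: [-0.001, -0.087, 0.996, 0.002]
force: [1.0, -0.3, 0.7]
grip_width: 0.997
```

Request:
play_rows([
  [0,-30,20,0,0,-0.12,1],
  [0,-38,10,0,0,-0.12,1],
  [0,-38,0,0,0,-0.12,1],
  [0,-38,0,0,0,-0.12,1],
  [0,-38,0,0,0,-0.12,1],
])

```text
time_s: 10.42
eef_pos: [520.4, 86.3, 288.5]
ee_rot: [0.009, 0.217, 0.976, 0.003]
force: [1.1, 0.6, 0.6]
grip_width: 1.003
```

```bash
python3 - <<'E'
from h import *
a=cap('top');c=cap('scene')
for k in (a,c): print(proj(k,[[521.3,268.1,120],[521.3,268.1,168]]).round(1).tolist(),'yel',blobs(k,(22,120,120),(35,255,255)),'blu',blobs(k,(95,100,40),(128,255,255)))
cv2.imwrite('pics/g4.png',np.vstack([cv2.resize(np.hstack([a['img'][150:270,100:220],c['img'][100:220,250:370]]),None,fx=2.3,fy=2.3),cv2.resize(a['img'][140:290,210:390],(552,460))[:320]]))
E
```

```text
[[160.1, 215.3], [155.9, 213.5]] yel [([148, 206, 15, 19, 196], [154.7, 213.8])] blu [([350, 148, 41, 4, 124], [369.9, 149.5]), ([337, 223, 5, 14, 51], [339.1, 229.5])]
[[308.8, 148.8], [309.4, 138.4]] yel [([306, 137, 9, 7, 58], [310.1, 139.9]), ([302, 152, 11, 13, 110], [306.5, 157.8])] blu []
```

View pics/g4.png

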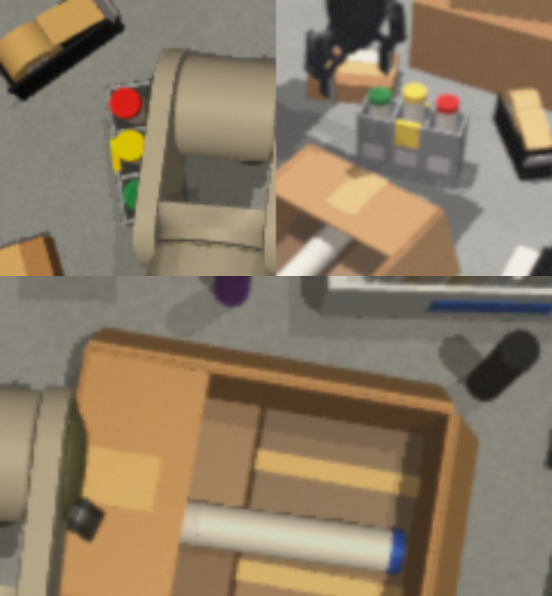

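Request:
play_rows([
  [-1.5,-30,0,0,0,-0.12,1],
  [-1.5,-30,0,0,0,-0.12,1],
  [-1.5,-30,0,0,0,-0.12,1],
  [-1.5,-30,0,0,0,-0.12,1],
  [-1.5,-30,0,0,0,-0.12,1],
])

```text
time_s: 10.93
eef_pos: [512.5, -67.3, 293.3]
ee_rot: [0.012, 0.502, 0.865, 0.001]
force: [1.0, -0.1, 0.2]
grip_width: 1.0
```

Request:
play_rows([
  [-1.5,-30,0,0,0,-0.12,1],
  [-1.5,-30,0,0,0,-0.12,1],
  [-1.5,-20,0,0,0,-0.12,1],
  [-1.5,-10,0,0,0,-0.12,1],
  [0,0,0,0,0,-0.1,1],
])

```text
time_s: 11.35
eef_pos: [505.6, -164.5, 297.7]
ee_rot: [0.014, 0.738, 0.675, -0.002]
force: [-0.8, 0.9, -0.5]
grip_width: 1.002
```

Request:
play_rows([
  [0,0,0,0,0,0,1],
  [0,0,0,0,0,0,1],
])

```text
time_s: 11.52
eef_pos: [505.9, -164.4, 299.0]
ee_rot: [0.015, 0.738, 0.675, -0.002]
force: [0.3, -0.4, -0.0]
grip_width: 1.001
```

```bash
cat >> h.py <<'E'
from scipy.spatial.transform import Rotation as Ro
def st():
    s=sense();q=s['ee_rot'];R=Ro.from_quat([q[1],q[2],q[3],q[0]]).as_matrix()
    print('t',s['time_s'],'p',s['eef_pos'].round(1),'z',R[:,2].round(3),'jaw',R[:,1].round(3),'jawdeg',np.degrees(np.arctan2(R[1,1],R[0,1])).round(1),'F',s['force'].round(1),'w',round(float(s['grip_width']),3),'j',s['joints'].round(2)); return s,R
E
python3 -c "from h import *; st()"
```

```text
t 11.5167 p [ 505.9 -164.4  299. ] z [ 0.017 -0.024 -1.   ] jaw [ 0.996 -0.09   0.019] jawdeg -5.1 F [ 0.3 -0.4 -0. ] w 1.001 j [-0.53  0.28  1.37 -0.01  1.47 -0.44]
```

Request:
play_rows([
  [0.5,-8,0,0.024,0.017,-0.05,1],
  [0,0,-20,0,0,0,1],
  [0,0,-35,0,0,0,1],
  [0,0,-35,0,0,0,1],
  [0,0,-30,0,0,0,1],
])

```text
time_s: 11.93
eef_pos: [509.8, -170.3, 184.6]
ee_rot: [0.008, 0.748, 0.664, 0.003]
force: [1.3, -0.2, -0.8]
grip_width: 1.001
```

Request:
play_rows([
  [0,0,-10,0,0,0,1],
  [0,0,0,0,0,0,1],
  [0,0,0,0,0,0,1],
])

```text
time_s: 12.18
eef_pos: [508.0, -166.8, 169.2]
ee_rot: [0.004, 0.743, 0.669, 0.002]
force: [0.6, -0.0, 0.4]
grip_width: 1.001
```

```bash
python3 - <<'E'
from h import *
s,R=st()
c=cap('scene','n1.png');p=s['eef_pos'];print(proj(c,[p,[p[0],p[1],81]]))
cv2.imwrite('pics/g5.png',cv2.resize(c['img'][130:310,170:350],None,fx=3.3,fy=3.3))
E
```

```text
t 12.1833 p [ 508.  -166.8  169.2] z [ 0.007 -0.003 -1.   ] jaw [ 0.994 -0.105  0.008] jawdeg -6.0 F [ 0.6 -0.   0.4] w 1.001 j [-0.54  0.39  1.56  0.    1.18 -0.43]
[[241.88344727 215.49289911]
 [244.28125318 233.85532164]]
```

View pics/g5.png

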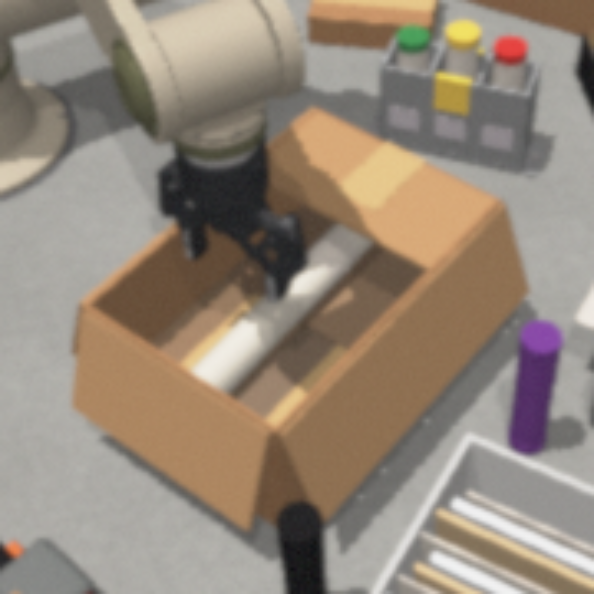

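Request:
play_rows([
  [0,0,-25,0,0.007,-0.035,1],
  [0,0,-30,0,0,0,1],
  [0,0,-25,0,0,0,1],
  [0,0,-15,0,0,0,1],
  [0,0,0,0,0,0,1],
])

```text
time_s: 12.65
eef_pos: [513.0, -168.0, 80.1]
ee_rot: [0.01, 0.753, 0.658, 0.002]
force: [0.2, -0.5, -0.5]
grip_width: 1.001
```

Request:
play_rows([
  [0,0,0,0,0,0,1],
])

```text
time_s: 12.73
eef_pos: [513.7, -168.2, 81.3]
ee_rot: [0.011, 0.753, 0.658, 0.002]
force: [0.5, 0.2, 0.3]
grip_width: 1.001
```

```bash
python3 -c "from h import *; st()"
```

```text
t 12.7333 p [ 513.7 -168.2   81.3] z [ 0.017 -0.013 -1.   ] jaw [ 0.991 -0.133  0.019] jawdeg -7.6 F [0.5 0.2 0.3] w 1.001 j [-0.53  0.5   1.65 -0.    0.97 -0.4 ]
```

Request:
play_rows([
  [-6,0,-8,0.013,0.017,0,1],
  [0,0,-8,0,0,0,1],
  [0,0,-2,0,0,0,1],
  [0,0,0,0,0,0,1],
])

```text
time_s: 13.07
eef_pos: [509.5, -169.4, 66.6]
ee_rot: [0.003, 0.752, 0.659, 0.001]
force: [0.6, 0.7, 0.3]
grip_width: 0.996
```

```bash
python3 -c "from h import *; st()"
```

```text
t 13.0667 p [ 509.5 -169.4   66.6] z [ 0.006 -0.003 -1.   ] jaw [ 0.991 -0.131  0.006] jawdeg -7.5 F [0.6 0.7 0.3] w 0.996 j [-0.54  0.52  1.66  0.    0.95 -0.41]
```

Request:
play_rows([
  [-2,0,-4,0,0.005,0,1],
  [0,0,-1,0,0,0,0.5],
  [0,0,0,0,0,0,0.2],
  [0,0,0,0,0,0,0],
], grip_force=30)

```text
time_s: 13.4
eef_pos: [507.7, -169.7, 62.1]
ee_rot: [0.002, 0.752, 0.659, -0.001]
force: [-0.2, 0.3, -0.2]
grip_width: 0.602
```

Request:
play_rows([
  [0,0,0,0,0,0,-0.3],
  [0,0,0,0,0,0,-1],
  [0,0,0,0,0,0,-1],
  [0,0,0,0,0,0,-1],
], grip_force=80)

```text
time_s: 13.73
eef_pos: [507.9, -169.8, 62.6]
ee_rot: [0.002, 0.752, 0.659, -0.001]
force: [-0.7, -1.0, -0.4]
grip_width: 0.469
```

```bash
python3 -c "from h import *; st()"
```

```text
t 13.7333 p [ 507.9 -169.8   62.6] z [ 0.002 -0.004 -1.   ] jaw [ 0.991 -0.13   0.003] jawdeg -7.5 F [-0.7 -1.  -0.4] w 0.469 j [-0.54  0.53  1.66 -0.    0.95 -0.41]
```

Request:
play_rows([
  [0,0,4,0,0,0,-1],
  [0,0,10,-0.043,0.006,0,-1],
  [0,0,10,-0.043,0.006,0,-1],
  [0,0,0,0,0,0,-1],
])

```text
time_s: 14.07
eef_pos: [507.0, -170.0, 86.7]
ee_rot: [0.03, 0.751, 0.658, -0.035]
force: [0.1, 0.6, -1.5]
grip_width: 0.47
```

```bash
cat >> h.py <<'E'
def geo():
    s,R=st(); p=s['eef_pos']; th=np.degrees(np.arctan2(R[:,2]@[-.131,-.991,0],-R[2,2])); a=np.cross(R[:,1],R[:,2]); a=a if a[1]>0 else -a
    ax=p-18.5*R[:,2]; F=ax+234*a; O=ax-78*a
    print('theta',th.round(1),'flap_end',F.round(1),'open_end',O.round(1)); return s,R
E
python3 -c "from h import *; geo()"
```

```text
t 14.0667 p [ 507.  -170.    86.7] z [-0.013 -0.092 -0.996] jaw [ 0.991 -0.132 -0.001] jawdeg -7.6 F [ 0.1  0.6 -1.5] w 0.47 j [-0.5   0.49  1.66 -0.11  0.97 -0.31]
theta 5.3 flap_end [537.9  62.7  83.4] open_end [ 497.  -245.3  112.4]
```

Request:
play_rows([
  [0,0,10,-0.043,0.006,0,-1],
  [0,0.5,10,-0.043,0.006,0,-1],
  [0,1,10,-0.043,0.006,0,-1],
  [0,1,10,-0.043,0.006,0,-1],
  [0,0,0,0,0,0,-1],
])

```text
time_s: 14.48
eef_pos: [505.8, -167.2, 126.3]
ee_rot: [0.086, 0.746, 0.653, -0.102]
force: [0.1, 1.0, -2.3]
grip_width: 0.471
```

```bash
python3 -c "from h import *; geo()"
```

```text
t 14.4833 p [ 505.8 -167.2  126.3] z [-0.04  -0.261 -0.964] jaw [ 0.991 -0.133 -0.005] jawdeg -7.6 F [ 0.1  1.  -2.3] w 0.471 j [-0.42  0.43  1.64 -0.31  1.01 -0.13]
theta 15.3 flap_end [536.2  61.4  82.4] open_end [ 496.7 -236.9  164.8]
```

Request:
play_rows([
  [0.3,2,9,-0.038,0.005,0,-1],
  [0.3,2,9,-0.038,0.005,0,-1],
  [0.3,2,9,-0.038,0.005,0,-1],
  [0.3,2,9,-0.038,0.005,0,-1],
  [0,0,0,0,0,0,-1],
])

```text
time_s: 14.9
eef_pos: [505.3, -159.1, 159.1]
ee_rot: [0.131, 0.736, 0.644, -0.159]
force: [0.2, -1.6, -2.0]
grip_width: 0.47
```

```bash
python3 - <<'E'
from h import *
s,R=geo()
a=cap('top');c=cap('scene')
cv2.imwrite('pics/g6.png',cv2.resize(np.hstack([c['img'][110:290,170:350],a['img'][140:320,220:400]]),None,fx=2.2,fy=2.2))
E
```

```text
t 14.9 p [ 505.3 -159.1  159.1] z [-0.065 -0.397 -0.915] jaw [ 0.991 -0.135 -0.012] jawdeg -7.8 F [ 0.2 -1.6 -2. ] w 0.47 j [-0.33  0.41  1.63 -0.47  1.08  0.02]
theta 23.7 flap_end [534.3  60.6  81.9] open_end [ 497.2 -222.6  207.4]
```

View pics/g6.png

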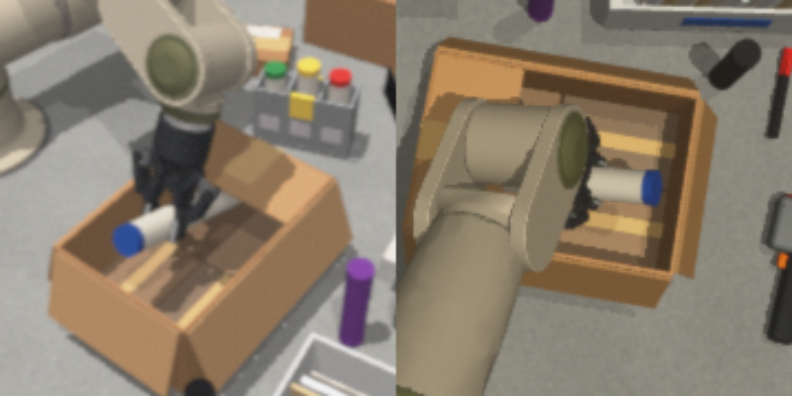

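```bash
python3 - <<'E'
from h import *
a=cap('top');c=cap('scene')
for k in(a,c): print(proj(k,[[497.2,-222.6,207.4]]).round(1),blobs(k,(100,120,40),(125,255,255)))
E
```

```text
[[337.  225.9]] [([351, 148, 40, 4, 101], [369.1, 149.3]), ([332, 218, 9, 16, 110], [336.2, 225.1])]
[[226.9 218.2]] [([222, 212, 13, 14, 141], [227.6, 218.8])]
```

Request:
play_rows([
  [0,0,0,0,0,0,-1],
  [0,0,0,0,0,0,-1],
])

```text
time_s: 15.27
eef_pos: [504.1, -160.3, 156.7]
ee_rot: [0.128, 0.738, 0.644, -0.158]
force: [0.3, -0.4, -3.8]
grip_width: 0.467
```

Request:
play_rows([
  [-1.5,-12,5,0,0,0,-1],
  [-2.5,-18,7.5,0,0,0,-1],
  [-2.5,-18,7.5,0,0,0,-1],
])

```text
time_s: 15.52
eef_pos: [496.7, -207.2, 174.4]
ee_rot: [0.125, 0.736, 0.646, -0.158]
force: [0.4, 0.1, -2.8]
grip_width: 0.47
```

```bash
python3 -c "from h import *; geo()"
```

```text
t 15.5167 p [ 496.7 -207.2  174.4] z [-0.072 -0.388 -0.919] jaw [ 0.991 -0.135 -0.021] jawdeg -7.8 F [ 0.4  0.1 -2.8] w 0.47 j [-0.43  0.39  1.6  -0.45  1.09 -0.1 ]
theta 23.2 flap_end [525.1  13.4  99.1] open_end [ 489.  -271.1  222.1]
```

Request:
play_rows([
  [-2.5,-18,7,0,0,0,-1],
  [-2.5,-18,7,0,0,0,-1],
  [-2.5,-18,7,0,0,0,-1],
  [-2.5,-18,7,0,0,0,-1],
  [0,0,0,0,0,0,-1],
])

```text
time_s: 15.93
eef_pos: [484.8, -285.6, 203.3]
ee_rot: [0.124, 0.737, 0.645, -0.158]
force: [0.6, -0.1, -2.6]
grip_width: 0.47
```

```bash
python3 -c "from h import *; geo()"
```

```text
t 15.9333 p [ 484.8 -285.6  203.3] z [-0.073 -0.386 -0.92 ] jaw [ 0.99  -0.137 -0.021] jawdeg -7.9 F [ 0.6 -0.1 -2.6] w 0.47 j [-0.57  0.38  1.53 -0.42  1.1  -0.27]
theta 23.1 flap_end [513.8 -65.  128.7] open_end [ 476.9 -349.6  250.9]
```

Request:
play_rows([
  [-3,-20,8,0,0,0,-1],
  [0,-8,15,0,0,0,-1],
  [0,0,25,0,0,0,-1],
  [0,0,25,0,0,0,-1],
  [0,0,25,0,0,0,-1],
])

```text
time_s: 16.35
eef_pos: [478.3, -313.6, 296.1]
ee_rot: [0.115, 0.738, 0.646, -0.158]
force: [0.3, -0.7, -2.9]
grip_width: 0.467
```

Request:
play_rows([
  [0,0,15,0,0,0,-1],
  [0,0,5,0,0,0,-1],
  [0,0,0,0,0,0,-1],
  [0,0,0,0,0,0,-1],
  [0,0,0,0,0,0,-1],
])

```text
time_s: 16.77
eef_pos: [478.9, -313.1, 318.7]
ee_rot: [0.116, 0.738, 0.646, -0.156]
force: [0.2, 0.3, -2.1]
grip_width: 0.467
```

```bash
python3 - <<'E'
from h import *
s,R=geo()
a=cap('top','e_top.png');c=cap('scene')
for k in(a,c): print(blobs(k,(100,120,40),(125,255,255)))
cv2.imwrite('pics/g7.png',np.hstack([c['img'][60:360,100:400],a['img'][60:360,130:430]]))
E
```

```text
t 16.7667 p [ 478.9 -313.1  318.7] z [-0.081 -0.373 -0.924] jaw [ 0.99  -0.139 -0.03 ] jawdeg -8.0 F [ 0.2  0.3 -2.1] w 0.467 j [-0.63  0.32  1.31 -0.37  1.36 -0.44]
theta 22.4 flap_end [507.9 -91.6 246.7] open_end [ 471.2 -377.7  365.5]
[([351, 148, 40, 4, 100], [369.0, 149.3]), ([287, 214, 5, 15, 39], [288.5, 220.5]), ([409, 223, 8, 19, 110], [412.4, 232.0])]
[([167, 206, 15, 18, 202], [173.7, 214.2])]
```

View pics/g7.png

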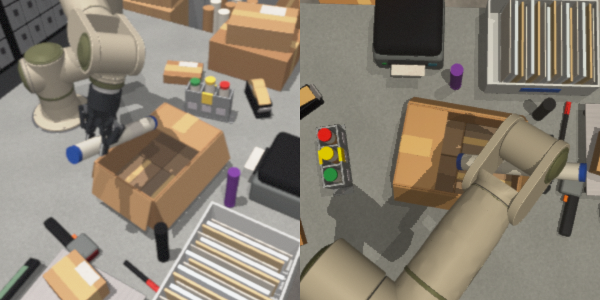

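```bash
python3 - <<'E'
from h import *
a=cap('top');c=cap('scene')
print(proj(a,[[507.9,-91.6,246.7],[471.2,-377.7,365.5]]).round(1),proj(c,[[471.2,-377.7,365.5]]).round(1))
s=sense();print(s['dq'].round(3),s['grip_width']);ctrl.finish_job()
E
```

```text
[[288.1 219. ]
 [413.8 233.2]] [[172.3 214. ]]
[-0.002 -0.003 -0.008  0.003  0.001 -0.001] 0.47165022182544347
the job is handed in; nothing more can be done
```

I handed the job in at about 17 s of the 58 s allowed, with both tubes unloaded and the arm still holding the long one. `finish_job` gives no verdict, so these results come from my own checks.

**Short tube:** I put the yellow-capped tube in the middle rack cell, the one with the yellow card, and let go. In both cameras it stands upright between the red and green tubes.

**Long tube:** I gripped the blue-capped tube at 80 N and tilted it to about 24° with its far end still under the flap. I then slid it out along its own axis and lifted it.
- **Slant check:** the open end was at about 207 mm and the other end at about 82 mm. The arm pose and the camera images agreed within about 1 px.
- **Final hold:** the ends are at about 247 mm and 366 mm, against the 205 mm needed. The predicted end positions match the images within about 2 px, the joints were practically still and the grip was steady.

**Surroundings:** the carton, flap and other items looked unmoved in the pictures. I did not measure the flap angle, but the tool force stayed under 4 N in every reading taken during the pull.

**Went wrong on the way:** my first grasp of the short tube was too high because the arm drifted upward. I let go, lowered the gripper and gripped it again before lifting.

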